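# Load two vials at the scanning station and hold the sprung reader arm on its stop

## Task

Sort the two capped vials into the scanning station, the wide vial into the nest with the wide hole and the slim vial into the nest with the narrow hole, each lowered upright onto the bottom of its hole and let go, not dropped. Then, by its upright handle pin, swing the sprung reader arm clockwise (seen from above) until it is fully against its stop, facing the vials, and finish while the gripper is still holding it there against the spring, without letting go. Do not shift the jar, the well plate or the tube rack.

Things in the scene. Friction and masses are not known exactly. Their poses are not given: they have to be found in the camera images.
- vial_wide_center (a point): centre (half-way up) of the wide vial: white upright cylinder with grey cap, 30 mm diameter all the way up, 90 mm high, 50 g (varies), loose, standing on the table; z axis along it, up
- vial_slim_center (a point): centre (half-way up) of the slim vial: white upright cylinder with grey cap, 18 mm diameter all the way up, 100 mm high, 30 g (varies), loose, standing on the table; z axis along it, up
- nest_wide_hole0 (a point): centre of the mouth of the round hole for the wide vial: 33 mm diameter, 26 mm deep, flat bottom, 2 mm chamfer, in the top of a fixed grey block 52 x 52 mm, 36 mm high, whose top is 44 mm above the table. A seated wide vial has its centre 19 mm above this point and stands 64 mm out of the block. The two blocks stand 100 mm apart, and which is left or right varies
- nest_slim_hole0 (a point): centre of the mouth of the round hole for the slim vial: 21 mm diameter, 26 mm deep, flat bottom, 2 mm chamfer, in the top of an equal fixed grey block. A seated slim vial has its centre 24 mm above this point and stands 74 mm out of the block (top 118 mm above the table)
- scan_pivot (a point): point on the vertical pivot axis of the reader arm, 60 mm above the table, fixed on the station's aluminium base plate (265 x 200 x 8 mm). Its x axis points level from the pivot, midway between the two nests (170 mm along it and 50 mm to either side): this is where the arm points when on its stop. z axis up. The pivot's top is 100 mm above the table
- scan_handle (a point): grip point on the handle pin of the reader arm: upright round black pin, 14 mm diameter, free from 66 mm to 136 mm above the table, this point at 115 mm. It stands 80 mm from the pivot axis. Below it are the aluminium arm bar (top at 66 mm) and, at 100 to 127 mm from the pivot, the black reader head (30 mm wide, top at 75 mm). This point turns with the arm; its x axis points outward along the arm
- scan_arm (a joint): angle of the reader arm in rad: 0 at rest (the arm then points 1.2 rad anticlockwise of the stop, seen from above), growing clockwise to 1.2 on the stop. A spring drives it back to 0: about 2.6 N at the pin at rest, 8 N at the stop. Nothing latches: it springs back when let go
- well_plate: white flat well plate, 85 x 127 x 14 mm, lying beyond the station; origin: centre of its underside. Leave it alone.
- tube_rack: black block with white-capped small tubes, 90 x 140 mm, 80 mm high, behind the vials; origin: centre of its underside. Leave it alone.
- jar: short white jar with grey lid, 48 mm diameter, 55 mm high, near the robot; origin: centre of its underside. Leave it alone.
- vial_wide: the wide vial itself; origin: centre of its underside
- vial_slim: the slim vial itself; origin: centre of its underside
There are look-alikes about, which are no part of the job. Leave any green or yellow look-alike of the vial_slim alone.

How it is judged:
On the way:
1. both vials stand released in their own nests, before the arm is swung (horizontal distance between vial_wide_center and nest_wide_hole0 below 0.01 m and z of vial_wide_center in the frame of nest_wide_hole0 between 0.009 and 0.024 m and angle between each of vial_wide_center, vial_slim_center's own z axis and vertical below 0.2 rad and contact force between the fingers and vial_wide below 0.1 N and horizontal distance between vial_slim_center and nest_slim_hole0 below 0.01 m and z of vial_slim_center in the frame of nest_slim_hole0 between 0.014 and 0.029 m and contact force between the fingers and vial_slim below 0.1 N and value of joint scan_arm below 0.5 rad), for 0.2 s.
At the end, for the whole second after the job is handed in: Each vial stands in its own nest, on the bottom (within 5 mm), within 10 mm of the hole's axis, tilted under 0.2 rad and untouched by the fingers; the reader arm is within 0.06 rad of its stop (joint above 1.14), the fingers press on it with over 1.5 N, and no loose thing leans on it (horizontal distance between vial_wide_center and nest_wide_hole0 below 0.01 m and z of vial_wide_center in the frame of nest_wide_hole0 between 0.009 and 0.024 m and angle between each of vial_wide_center, vial_slim_center's own z axis and vertical below 0.2 rad and contact force between the fingers and vial_wide below 0.1 N and horizontal distance between vial_slim_center and nest_slim_hole0 below 0.01 m and z of vial_slim_center in the frame of nest_slim_hole0 between 0.014 and 0.029 m and contact force between the fingers and vial_slim below 0.1 N and value of joint scan_arm above 1.14 rad and contact force between the fingers and scan_arm above 1.5 N and contact force between scan_arm and vial_wide below 0.2 N and contact force between scan_arm and vial_slim below 0.2 N and contact force between scan_arm and jar below 0.2 N and contact force between scan_arm and well_plate below 0.2 N and contact force between scan_arm and tube_rack below 0.2 N); the arm keeps its last pose, push and grip.
It fails at once if the well plate is shifted over 20 mm (distance of well_plate from where it was at the start of the episode above 0.02 m).
It fails at once if the tube rack is shifted over 20 mm (distance of tube_rack from where it was at the start of the episode above 0.02 m).
It fails at once if the jar is shifted over 20 mm (distance of jar from where it was at the start of the episode above 0.02 m).
It fails at once if the vial wide is dropped (moving over 0.6 m/s out of the fingers) (linear speed of vial_wide above 0.6 m/s and contact force between the fingers and vial_wide below 0.05 N).
It fails at once if the vial slim is dropped (moving over 0.6 m/s out of the fingers) (linear speed of vial_slim above 0.6 m/s and contact force between the fingers and vial_slim below 0.05 N).
It also fails if it takes over 67 s, if anything falls off the work surface, if the arm or the gripper's body presses on something with over 40 N, if the wrist force passes 120 N, or if a joint passes its speed limit or range.

## Robot

A 6-joint arm with a two-finger parallel gripper is mounted at the origin on the work surface. World frame = base frame: x ahead of the robot, y to its left, z up, the work surface at z = 0. Lengths are in m, angles in rad, forces in N, time in s.
With the tool pointing down it reaches from about 0.35 to 0.975 m from the base axis. Payload 4.9 kg.
Tool frame: the origin (TCP) lies at the very end of the fingers, on their centre line; the grasp point (between the pads) lies 19 mm behind it (ctrl.grip_point_offset is the distance from the TCP to the grasp point, in m); z points along the fingers, y is the line along which they close (so a half turn about z gives the same grasp; the last joint's range is limited). The gripper opens to 85 mm and grips with 20 to 120 N. Pads are 22 mm wide; open, the fingers measure 114 mm over their backs; the gripper's body (76 mm by 85 mm) begins 54 mm behind the grasp point. The pads swing forward as they close: fully open they stand 13 mm farther back than shut.
Start: joints at [1.214, 0.053, 1.613, -0, 1.476, -0.119], TCP at [0.147, 0.607, 0.231] pointing down, gripper open.
Joint ranges: [-3.01, 3.01], [-1.01, 2.22], [0.06, 2.58], [-1.02, 4.17], [0.09, 2.62], [-3.14, 3.14]. Speed limits (rad/s): [2.57, 2.57, 3.14, 3.14, 3.14, 3.14].

## Interface

Orientations are given as a rotation vector (axis times angle).
In Python, from station import ctrl gives the robot as it stands.
- The arm moves only by the tool send_rows, never from a script. Its argument "rows" is a list of rows, each a list of 3 entries, a list of its own where there are three numbers: the finger opening in cm, from 0 to 8.54, then the shift along the tool's x, y, z in cm, then the turn about the tool's z in degrees. A call has 1 to 10 rows; each row shifts and turns the commanded pose from where the row before left it, along the tool's axes as they then stand; what a row does not reach is not made up. A row lasts 1/8 s, in which the tool goes at most 62.5 mm and 10.7 degrees, less where a joint would pass 70% of its speed; a pose out of reach is approached as far as the arm can. A call with a gripper value outside its range is refused whole. The fingers move at their own pace and stop on an object; "newtons" is the grip in N (left out, the last holds). Time passes only in rows, so rows that do not move let the fingers close. It gives the time, the measured TCP pose, the force, the opening and the grip force at its end, in the units of the state.
- ctrl.get_obs(): the state, without advancing time (a new reading comes with each control period).
- ctrl.get_image(name): name is "scene" or "side" or "wrist"; returns a dict with "frame" (480x640x3 uint8, red, green, blue), "range_z" (480x640 float32, m along the optical axis (not along the pixel's ray), 0 where there is no reading), "fx", "fy", "cx", "cy" (pixels), "cam_to_world" (4x4, takes a point from camera to world coordinates). Camera axes: x right, y down, z forward; pixel columns grow to the right and rows downward; lengths in m; the calibration is good to about 2 mm. A picture is of the moment at which its call begins.
- ctrl.finish_job(): hands the job in; it is judged then, once.
The state is a dict: "t": time; "q": joint angles; "dq": joint speeds; "effort": joint torques, N m; "tool_pos": TCP position; "tool_rot": TCP orientation; "contact_force": force on the tool from outside, world axes, zero at the start; "wrist_torque": the same for the moment, N m; "opening": finger opening in m; "grip_force": force on a finger pad.
Only numpy, scipy, OpenCV 4.12 (cv2) and the standard library are available. Lean on these libraries where they do the work, as an engineer would, in place of code of your own. Each camera call takes 0.05 s, during which the arm holds its last target. There are 200 camera calls.

## Working session

There is one attempt and no reset: what is moved stays moved. The work goes in short steps, Python scripts to look and compute and a tool call to move; the robot and the scene stay as the last step left them, time stands still between calls to the robot, and variables do not carry over. Pictures are saved under pics/ and viewed, at most 10 in all, crops included, and the job is handed in when it is done.

Besides the shell and the picture viewer there is one more tool, called after ">>>" as name(argument=value, ...), one argument or row to a line, values as JSON. send_rows: Moves the arm, as the interface text tells. Its arguments: {"type":"object","properties":{"rows":{"type":"array","items":{"type":"array"}},"newtons":{"type":"number"}},"required":["rows"]}

```bash
mkdir -p pics; ls; cat > h.py <<'E'
import numpy as np,cv2
from scipy.spatial.transform import Rotation as R
from station import ctrl
def snap(n,f):
    im=ctrl.get_image(n); np.savez('pics/'+f+'.npz',**im); cv2.imwrite('pics/'+f+'.png',im['frame'][:,:,::-1]); return im
def load(f): return np.load('pics/'+f+'.npz')
def cloud(im):
    v,u=np.mgrid[0:480,0:640]; z=im['range_z']
    p=np.stack([(u-im['cx'])/im['fx']*z,(v-im['cy'])/im['fy']*z,z,np.ones_like(z)],-1)
    return (p@im['cam_to_world'].T)[...,:3]
E
python3 - <<'E'
from h import *
a=snap('scene','s0');b=snap('side','d0');print(a['cam_to_world'],b['cam_to_world'],a['fx'])
o=ctrl.get_obs();print(o['tool_pos'],R.from_rotvec(o['tool_rot']).as_matrix(),o['t'],ctrl.grip_point_offset)
E
```

```text
pics
[[ 0.41751745  0.66243732 -0.62197747  1.14484138]
 [ 0.90851312 -0.31700061  0.27223984 -0.32197855]
 [-0.01682541 -0.67873958 -0.73418628  0.76576918]
 [ 0.          0.          0.          1.        ]] [[-0.888402   -0.34765512  0.29979627  0.28006423]
 [-0.45885056  0.65245908 -0.60311965  0.52690597]
 [ 0.01407284 -0.67337439 -0.7391677   0.82683942]
 [ 0.          0.          0.          1.        ]] 474.3213304921544
[0.147036   0.6068795  0.23017817] [[-9.71852097e-01  2.35590953e-01 -6.35201075e-04]
 [ 2.35591719e-01  9.71850560e-01 -1.74082067e-03]
 [ 2.07198919e-04 -1.84146833e-03 -9.99998283e-01]] 0.1 0.0187
```

View pics/s0.png

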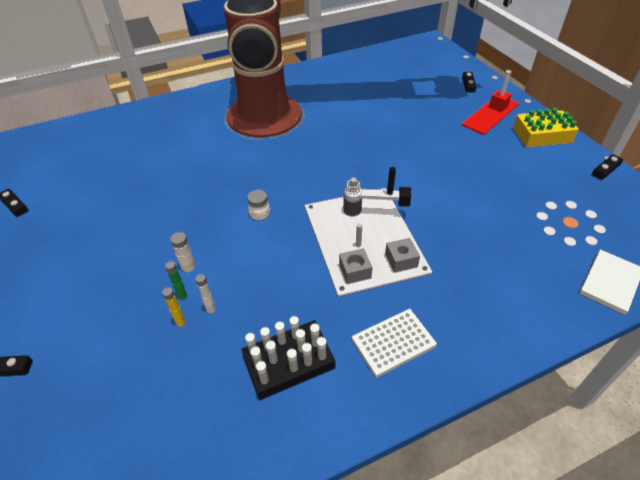

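View pics/d0.png

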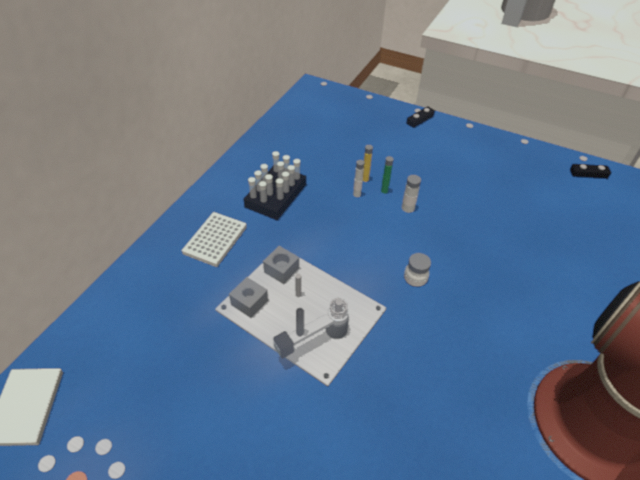

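The scene view shows the white wide vial at (183,252) and the white slim vial at (205,293). Green (177,282) and yellow (174,307) vials are look-alikes to leave alone. The nests are at (355,263), with the larger hole, and (403,253). The pivot is at (352,195), the handle pin at (391,180) and the jar at (259,205). Next: measurements from the depth image, plus a crop to confirm.

```bash
python3 - <<'E'
from h import *
for f,rois in (('s0',dict(wide=(165,228,200,275),slim=(194,270,218,316),green=(164,258,190,302),yel=(160,285,188,330),jar=(245,185,273,222),nA=(335,243,378,285),nB=(380,233,425,272),piv=(340,175,366,218),pin=(384,163,399,196),post=(353,222,365,250))),
 ('d0',dict(wide=(400,172,424,216),slim=(350,157,366,200),jar=(402,250,434,288),nA=(260,245,302,285),nB=(226,275,270,318),piv=(325,295,352,340),pin=(292,304,307,338),green=(378,154,396,196),yel=(361,143,375,185)))):
    im=load(f);P=cloud(im);print(f)
    for k,(a,b,c,d) in rois.items():
        p=P[b:d,a:c].reshape(-1,3);p=p[(p[:,2]>.02)&(p[:,0]<1.2)]
        zt=np.percentile(p[:,2],98)
        t=p[p[:,2]>zt-.006] 
        print(k,'ztop %.4f'%zt,'bbox mid',((t.min(0)+t.max(0))/2)[:2].round(4),'span',(t.max(0)-t.min(0))[:2].round(3),len(t))
        if k in('nA','nB'):
            t=p[abs(p[:,2]-.044)<.004][:,:2].astype(np.float32);r=cv2.minAreaRect(t);print('   rect',r)
im=load('s0')['frame'][:,:,::-1]
A=cv2.resize(im[220:340,150:230],(400,600),interpolation=3);B=cv2.resize(im[165:295,330:435],(400,495),interpolation=3)
c=np.zeros((600,800,3),np.uint8);c[:,:400]=A;c[:495,400:]=B;cv2.imwrite('pics/c0.png',c)
E
```

```text
s0
wide ztop 0.1009 bbox mid [ 0.8326 -0.3459] span [0.624 0.048] 80
slim ztop 0.1017 bbox mid [ 0.8586 -0.3184] span [0.573 0.017] 77
green ztop 0.1015 bbox mid [ 0.8326 -0.3532] span [0.624 0.062] 149
yel ztop 0.1013 bbox mid [ 0.8618 -0.3543] span [0.566 0.065] 85
jar ztop 0.0571 bbox mid [ 0.7487 -0.2236] span [0.792 0.197] 216
nA ztop 0.0457 bbox mid [ 0.8697 -0.1614] span [0.55  0.321] 417
   rect ((0.6246604919433594, -0.02959275245666504), (0.05247066915035248, 0.054908204823732376), 80.61659240722656)
nB ztop 0.0460 bbox mid [ 0.877  -0.1112] span [0.536 0.422] 490
   rect ((0.639421820640564, 0.06919100135564804), (0.0531114861369133, 0.055438123643398285), 80.37596893310547)
piv ztop 0.1004 bbox mid [ 0.8015 -0.1345] span [0.687 0.375] 38
pin ztop 0.7658 bbox mid [ 1.1448 -0.322 ] span [0. 0.] 6
post ztop 0.0703 bbox mid [ 0.8517 -0.1541] span [0.586 0.336] 26
d0
wide ztop 0.0917 bbox mid [0.3757 0.0912] span [0.191 0.871] 109
slim ztop 0.1009 bbox mid [0.4342 0.1006] span [0.308 0.853] 42
jar ztop 0.8268 bbox mid [0.2801 0.5269] span [0. 0.] 13
nA ztop 0.0691 bbox mid [0.4241 0.2665] span [0.288 0.521] 38
   rect ((0.6007512211799622, -0.022251859307289124), (0.05511361360549927, 0.09968873858451843), 78.29957580566406)
nB ztop 0.0462 bbox mid [0.4731 0.2849] span [0.386 0.484] 582
   rect ((0.6367230415344238, 0.07216884195804596), (0.052750106900930405, 0.054620031267404556), 81.8580551147461)
piv ztop 0.1004 bbox mid [0.3737 0.2839] span [0.187 0.486] 58
pin ztop 0.1367 bbox mid [0.3935 0.3188] span [0.227 0.416] 55
green ztop 0.1021 bbox mid [0.4076 0.0793] span [0.255 0.895] 43
yel ztop 0.1011 bbox mid [0.4362 0.0716] span [0.312 0.911] 58
```

View pics/c0.png

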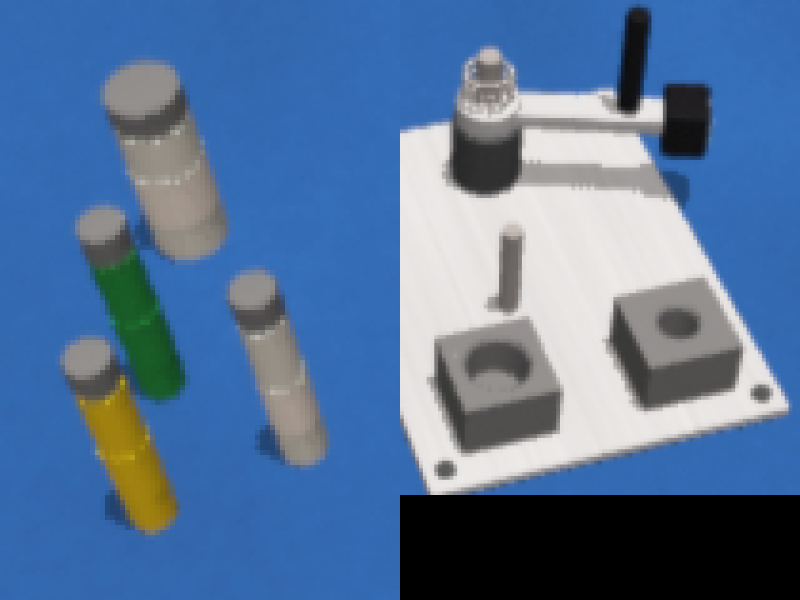

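The crop confirms the wide vial top at (183,240), the uncoloured slim vial at (201,280), the wide hole in nest A (left) and the narrow hole in nest B (right). Now cleaner fits that drop the zero-range pixels.

```bash
python3 - <<'E'
from h import *
C={f:(lambda im:(cloud(im),im['range_z']))(load(f)) for f in('s0','d0')}
H=dict(wide=('s0',165,228,200,250,.090),slim=('s0',194,270,216,290,.1),green=('s0',164,258,182,272,.1),yel=('s0',160,285,180,299,.1),jar=('s0',245,185,273,205,.055),piv=('s0',340,170,366,218,.1),pin=('s0',382,160,400,190,.136),post=('s0',353,222,365,240,.07),rack=('s0',240,318,335,395,.08))
seed={}
for k,(f,a,b,c,d,z) in H.items():
    P,r=C[f];p=P[b:d,a:c][r[b:d,a:c]>0]
    t=p[abs(p[:,2]-z)<.006]
    m=np.median(t,0) if len(t) else None
    if m is None: print(k,'none',p[:,2].max());continue
    o=[]
    for g in C:
        Q,r=C[g];q=Q[(r>0)&(abs(Q[...,2]-z)<.004)&(np.hypot(Q[...,0]-m[0],Q[...,1]-m[1])<(.03 if k in('wide','jar') else .1 if k=='rack' else .018))]
        if len(q): o+=[g,((q.min(0)+q.max(0))/2)[:2].round(4),np.ptp(q,0)[:2].round(3),q[:,2].max().round(4),len(q)]
    print(k,*o)
P,r=C['d0']
for nm,c in(('A',(.624,-.029)),('B',(.638,.07))):
  for g in C:
    P,r=C[g];q=P[(r>0)&(abs(P[...,2]-.044)<.004)&(abs(P[...,0]-c[0])<.036)&(abs(P[...,1]-c[1])<.036)]
    print(nm,g,cv2.minAreaRect(q[:,:2].astype(np.float32)),np.median(q[:,2]))
E
```

```text
wide s0 [ 0.4595 -0.3324] [0.03  0.028] 0.0925 149 d0 [ 0.4569 -0.3296] [0.029 0.03 ] 0.0925 102
slim s0 [ 0.5822 -0.3184] [0.02  0.017] 0.1023 72 d0 [ 0.58   -0.3163] [0.017 0.019] 0.1017 38
green s0 [ 0.5297 -0.3614] [0.018 0.017] 0.1029 71 d0 [ 0.5269 -0.3579] [0.016 0.021] 0.1024 39
yel s0 [ 0.5875 -0.378 ] [0.017 0.017] 0.1021 77 d0 [ 0.5843 -0.3746] [0.016 0.018] 0.1019 34
jar s0 [ 0.3746 -0.1463] [0.044 0.042] 0.0584 214 d0 [ 0.3724 -0.1439] [0.042 0.045] 0.0577 298
piv s0 [0.4653 0.0461] [0.014 0.014] 0.1017 30 d0 [0.4613 0.0482] [0.012 0.015] 0.1027 43
pin s0 [0.5051 0.115 ] [0.014 0.011] 0.1369 26 d0 [0.5007 0.117 ] [0.013 0.013] 0.1374 49
post s0 [0.5645 0.0083] [0.012 0.011] 0.0707 23 d0 [0.5623 0.0117] [0.012 0.011] 0.0725 29
rack s0 [ 0.7502 -0.2242] [0.072 0.118] 0.0834 824 d0 [ 0.7466 -0.221 ] [0.072 0.121] 0.0833 350
A s0 ((0.6246604919433594, -0.02959275245666504), (0.05247066915035248, 0.054908204823732376), 80.61659240722656) 0.04293240389882802
A d0 ((0.6219888925552368, -0.02637225016951561), (0.05493743717670441, 0.054954636842012405), 80.0533447265625) 0.04321135325521097
B s0 ((0.639421820640564, 0.06919100135564804), (0.0531114861369133, 0.055438123643398285), 80.37596893310547) 0.043021388968462526
B d0 ((0.6367230415344238, 0.07216884195804596), (0.052750106900930405, 0.054620031267404556), 81.8580551147461) 0.04330272697243187
```

```bash
cat >> h.py <<'E'
def st():
    o=ctrl.get_obs();M=R.from_rotvec(o['tool_rot']).as_matrix();psi=np.degrees(np.arctan2(M[1,0],M[0,0]))
    print('t %.2f'%o['t'],'pos',np.round(o['tool_pos'],4),'psi %.1f'%psi,'F',np.round(o['contact_force'],1),'open %.4f grip %.1f'%(o['opening'],o['grip_force']));return np.array(o['tool_pos']),psi
def go(p,psi,*wps):
    # legs (x,y,z,n rows) at constant heading -> per-row tool-frame shift in cm
    p=np.array(p)
    for *w,n in wps:
        d=(np.array(w)-p)*100;a=np.radians(psi);c,s=np.cos(a),np.sin(a)
        print(w,n,'rows of',np.round(np.array([c*d[0]+s*d[1],s*d[0]-c*d[1],-d[2]])/n,2));p=np.array(w)
E
python3 - <<'E'
from h import *
p,s=st();go(p,s,(.5,.35,.23,8),(.55,-.1,.23,9),(.458,-.331,.2,5))
E
```

```text
t 0.10 pos [0.147  0.6069 0.2302] psi 166.4 F [ 0.6 -0.  -0.5] open 0.0854 grip 0.0
[0.5, 0.35, 0.23] 8 rows of [-5.04 -2.08  0.  ]
[0.55, -0.1, 0.23] 9 rows of [-1.72 -4.73 -0.  ]
[0.458, -0.331, 0.2] 5 rows of [ 0.7  -4.92  0.6 ]
```

>>> send_rows(
  rows=[
    [8.5, [-5.04, -2.08, 0], 0],
    [8.5, [-5.04, -2.08, 0], 0],
    [8.5, [-5.04, -2.08, 0], 0],
    [8.5, [-5.04, -2.08, 0], 0],
    [8.5, [-5.04, -2.08, 0], 0],
    [8.5, [-5.04, -2.08, 0], 0],
    [8.5, [-5.04, -2.08, 0], 0],
    [8.5, [-5.04, -2.08, 0], 0],
  ],
)

```text
t: 1.1
tool_pos: [0.5009, 0.3493, 0.2308]
tool_rot: [-0.373, -3.119, 0.0]
contact_force: [-0.2, 1.0, 0.3]
opening: 0.0853
grip_force: 0.0
```

>>> send_rows(
  rows=[
    [8.5, [-1.72, -4.73, 0], 0],
    [8.5, [-1.72, -4.73, 0], 0],
    [8.5, [-1.72, -4.73, 0], 0],
    [8.5, [-1.72, -4.73, 0], 0],
    [8.5, [-1.72, -4.73, 0], 0],
    [8.5, [-1.72, -4.73, 0], 0],
    [8.5, [-1.72, -4.73, 0], 0],
    [8.5, [-1.72, -4.73, 0], 0],
    [8.5, [-1.72, -4.73, 0], 0],
  ],
)

```text
t: 2.22
tool_pos: [0.5497, -0.101, 0.2308]
tool_rot: [-0.373, -3.119, -0.0]
contact_force: [0.8, 0.1, -0.3]
opening: 0.0854
grip_force: 0.0
```

>>> send_rows(
  rows=[
    [8.5, [0.7, -4.92, 0.6], 0],
    [8.5, [0.7, -4.92, 0.6], 0],
    [8.5, [0.7, -4.92, 0.6], 0],
    [8.5, [0.7, -4.92, 0.6], 0],
    [8.5, [0.7, -4.92, 0.6], 0],
    [8.5, [0, 0, 0], 0],
    [8.5, [0, 0, 0], 0],
  ],
)

```text
t: 3.1
tool_pos: [0.458, -0.3299, 0.2009]
tool_rot: [-0.373, -3.119, -0.001]
contact_force: [0.2, 0.2, 0.0]
opening: 0.085
grip_force: 0.0
```

```bash
python3 - <<'E'
from h import *
p,s=st();im=snap('wrist','w1');print(np.round(im['cam_to_world'],4),im['fx'])
E
```

```text
t 3.10 pos [ 0.458  -0.3299  0.2009] psi 166.4 F [0.2 0.2 0. ] open 0.0850 grip 0.0
[[ 2.360e-01  9.253e-01  2.970e-01  3.822e-01]
 [ 9.718e-01 -2.250e-01 -7.120e-02 -3.125e-01]
 [ 9.000e-04  3.054e-01 -9.522e-01  3.433e-01]
 [ 0.000e+00  0.000e+00  0.000e+00  1.000e+00]] 387.740280784646
```

View pics/w1.png

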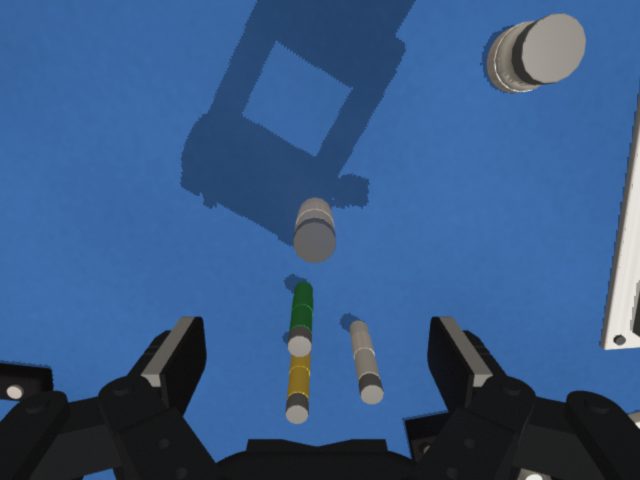

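The wrist view shows the wide vial between the fingers at (315,242), green at (300,345), white slim at (371,395) and the jar at (555,48). The path down is clear.

```bash
cat >> h.py <<'E'
def top(im,m,z,rad,tol=.004):
    P=cloud(im);q=P[(im['range_z']>0)&(abs(P[...,2]-z)<tol)&(np.hypot(P[...,0]-m[0],P[...,1]-m[1])<rad)]
    if len(q)<5: return None
    (c,r)=cv2.minEnclosingCircle(q[:,:2].astype(np.float32));return np.round(((q.min(0)+q.max(0))/2)[:2],4),np.round(c,4),round(r,4),np.median(q[:,2]).round(4),len(q)
E
python3 - <<'E'
from h import *
im=load('w1')
for k,m,z,r in(('wide',(.458,-.331),.09,.03),('slim',(.581,-.317),.1,.02),('green',(.528,-.36),.1,.02),('jar',(.3735,-.145),.055,.04)):print(k,top(im,m,z,r))
p,s=st();go(p,s,(.458,-.331,.041,5))
E
```

```text
wide (array([ 0.459 , -0.3325]), array([ 0.459 , -0.3328]), 0.0151, np.float64(0.0897), 1421)
slim (array([ 0.5826, -0.3182]), array([ 0.5826, -0.318 ]), 0.0094, np.float64(0.0997), 417)
green (array([ 0.5294, -0.3605]), array([ 0.5294, -0.3609]), 0.0093, np.float64(0.0996), 458)
jar (array([ 0.375 , -0.1464]), array([ 0.3746, -0.1464]), 0.0223, np.float64(0.0547), 3612)
t 3.15 pos [ 0.4583 -0.3295  0.2011] psi 166.4 F [-0.6  0.9 -0.6] open 0.0849 grip 0.0
[0.458, -0.331, 0.041] 5 rows of [-0.   -0.03  3.2 ]
```

>>> send_rows(
  rows=[
    [8.5, [-0.14, -0.28, 2], 0],
    [8.5, [0, 0, 3.5], 0],
    [8.5, [0, 0, 3.5], 0],
    [8.5, [0, 0, 3.5], 0],
    [8.5, [0, 0, 2.5], 0],
    [8.5, [0, 0, 1], 0],
    [8.5, [0, 0, 0], 0],
  ],
)

```text
t: 4.03
tool_pos: [0.4586, -0.3325, 0.0403]
tool_rot: [-0.371, -3.118, -0.002]
contact_force: [0.3, 1.2, 0.6]
opening: 0.0852
grip_force: 0.0
```

>>> send_rows(
  rows=[
    [2, [0, 0, 0], 0],
    [2, [0, 0, 0], 0],
    [2, [0, 0, 0], 0],
    [2, [0, 0, 0], 0],
    [2, [0, 0, 0], 0],
    [2, [0, 0, 0], 0],
  ],
  newtons=30,
)

```text
t: 4.78
tool_pos: [0.4591, -0.3337, 0.0419]
tool_rot: [0.373, 3.119, -0.001]
contact_force: [-0.2, 0.1, 3.5]
opening: 0.0295
grip_force: 32.0
```

>>> send_rows(
  rows=[
    [2, [0, 0, -1], 0],
    [2, [0, 0, -3], 0],
    [2, [0, 0, -4], 0],
    [2, [0, 0, -4], 0],
    [2, [0, 0, -2], 0],
    [2, [0, 0, 0], 0],
  ],
)

```text
t: 5.52
tool_pos: [0.4594, -0.3339, 0.1828]
tool_rot: [0.372, 3.117, -0.003]
contact_force: [0.1, 0.2, -0.2]
opening: 0.0288
grip_force: 31.9
```

```bash
python3 - <<'E'
from h import *
p,s=st();go(p,s,(.6247,-.0296,.18,8))
im=snap('wrist','w2');print(top(im,p[:2],.229,.03,.02))
P=cloud(im);q=P[(im['range_z']>0)&(im['range_z']<.3)&(np.hypot(P[...,0]-p[0],P[...,1]-p[1])<.03)&(P[...,2]>.19)]
print(len(q),q[:,2].max())
E
```

```text
t 5.53 pos [ 0.4594 -0.3339  0.1828] psi 166.4 F [ 0.1  0.2 -0.2] open 0.0288 grip 31.9
[0.6247, -0.0296, 0.18] 8 rows of [-1.11  4.18  0.04]
(array([ 0.456 , -0.3324]), array([ 0.4564, -0.3329]), 0.0299, np.float64(0.2303), 15742)
33479 0.27301800276100086
```

>>> send_rows(
  rows=[
    [2, [-1.11, 4.18, 0], 0],
    [2, [-1.11, 4.18, 0], 0],
    [2, [-1.11, 4.18, 0], 0],
    [2, [-1.11, 4.18, 0], 0],
    [2, [-1.11, 4.18, 0], 0],
    [2, [-1.11, 4.18, 0], 0],
    [2, [-1.11, 4.18, 0], 0],
    [2, [-1.11, 4.18, 0], 0],
    [2, [0, 0, 0], 0],
    [2, [0, 0, 0], 0],
  ],
)

```text
t: 6.82
tool_pos: [0.6226, -0.0294, 0.1789]
tool_rot: [-0.372, -3.116, 0.0]
contact_force: [-0.4, -0.3, -0.6]
opening: 0.0289
grip_force: 31.8
```

```bash
python3 - <<'E'
from h import *
p,s=st();im=snap('wrist','w3')
P=cloud(im);g=im['range_z']>0
q=P[g&(abs(P[...,2]-p[2]-.0475)<.003)&(np.hypot(P[...,0]-p[0],P[...,1]-p[1])<.022)]
print('cap',len(q),((q.min(0)+q.max(0))/2)[:2],np.ptp(q,0),cv2.minEnclosingCircle(q[:,:2].astype(np.float32)))
for c in((.6247,-.0296),(.6394,.0692)):
    q=P[g&(abs(P[...,2]-.044)<.003)&(abs(P[...,0]-c[0])<.036)&(abs(P[...,1]-c[1])<.036)]
    print(len(q),cv2.minAreaRect(q[:,:2].astype(np.float32)) if len(q)>5 else '')
E
```

```text
t 6.83 pos [ 0.6226 -0.0294  0.1789] psi 166.4 F [-0.4 -0.3 -0.6] open 0.0289 grip 31.8
cap 7380 [ 0.62199969 -0.02815106] [0.03094958 0.03975829 0.00597661] ((0.6198285818099976, -0.02865764871239662), 0.020773237571120262)
2794 ((0.6244574189186096, -0.029068326577544212), (0.051992710679769516, 0.052584338933229446), 81.29662322998047)
4339 ((0.639521598815918, 0.06975731998682022), (0.05288737267255783, 0.05262763798236847), 81.1860122680664)
```

View pics/w3.png

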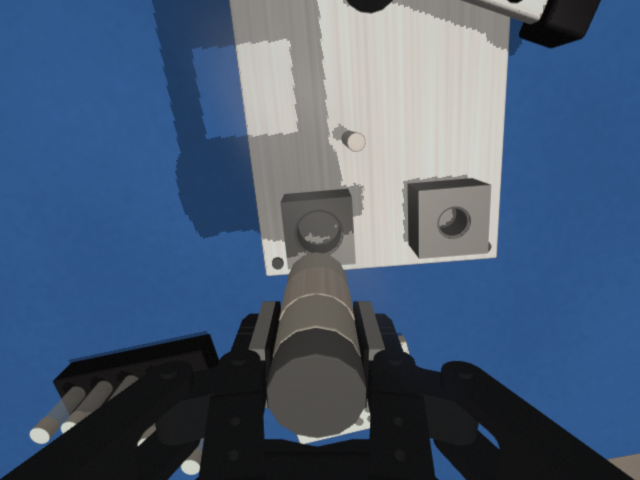

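The wrist view shows the gripped vial, cap around (316,388), ahead of wide hole (320,230). The narrow nest is at (453,221). Now locate the cap centre in the tool frame.

```bash
python3 - <<'E'
from h import *
p,s=st();im=load('w3');P=cloud(im)
q=P[325:445,262:372].reshape(-1,3);q=q[abs(q[:,2]-p[2]-.0475)<.0025]
o=ctrl.get_obs();M=R.from_rotvec(o['tool_rot']).as_matrix();t=(q-p)@M
print(len(q),t.min(0),t.max(0),np.percentile(t,[1,99],axis=0),'tilt z',M[:,2])
h=np.array([.6245,-.0291,.0605]);print('to hole, tool frame cm',((h-p)@M)*100)
E
```

```text
t 6.88 pos [ 0.6227 -0.0299  0.1795] psi 166.3 F [0.3 0.2 0.2] open 0.0293 grip 31.8
6882 [-0.01428106 -0.0167044  -0.04966445] [ 0.01631254  0.01594106 -0.04496911] [[-0.01272346 -0.01429562 -0.04849088]
 [ 0.01511638  0.01330371 -0.04522568]] tilt z [-3.03167984e-03  1.23713548e-04 -9.99995397e-01]
to hole, tool frame cm [-0.18841349  0.12249541 11.8944713 ]
```

>>> send_rows(
  rows=[
    [2, [-0.27, 0.14, 1], 0],
    [2, [0, 0, 3], 0],
    [2, [0, 0, 3], 0],
    [2, [0, 0, 1], 0],
    [2, [0, 0, 0], 0],
    [2, [0, 0, 0], 0],
  ],
)

```text
t: 7.62
tool_pos: [0.6278, -0.0289, 0.1029]
tool_rot: [0.373, 3.117, -0.0]
contact_force: [-0.4, 0.1, 0.6]
opening: 0.0295
grip_force: 31.8
```

```bash
python3 - <<'E'
from h import *
for i in range(3):
    p,s=st();im=snap('wrist','w4')
P=cloud(im);q=P[325:445,262:372].reshape(-1,3);q=q[abs(q[:,2]-p[2]-.0475)<.0025]
M=R.from_rotvec(ctrl.get_obs()['tool_rot']).as_matrix();t=(q-p)@M
a=(t.min(0)+t.max(0))/2;a[2]=0;print('cap centre tool',a[:2],'world',(M@a+p)[:2])
P=P[(im['range_z']>0)];
for c in((.6245,-.0291),(.6394,.0692)):
    q=P[(abs(P[...,2]-.044)<.003)&(abs(P[...,0]-c[0])<.036)&(abs(P[...,1]-c[1])<.036)]
    print(len(q),cv2.minAreaRect(q[:,:2].astype(np.float32)))
E
```

```text
t 7.62 pos [ 0.6278 -0.0289  0.1029] psi 166.4 F [-0.4  0.1  0.6] open 0.0295 grip 31.8
t 7.67 pos [ 0.6279 -0.0289  0.1031] psi 166.4 F [-0.1  0.1 -0. ] open 0.0294 grip 31.8
t 7.72 pos [ 0.6279 -0.0288  0.1031] psi 166.4 F [ 0.3 -0.4 -0.1] open 0.0296 grip 31.8
cap centre tool [ 0.00051134 -0.00088192] world [ 0.62717363 -0.02953393]
4327 ((0.6241685152053833, -0.029093919321894646), (0.05217830464243889, 0.05235167592763901), 81.21643829345703)
7814 ((0.6395406723022461, 0.06999468803405762), (0.053738854825496674, 0.05310726538300514), 81.60095977783203)
```

>>> send_rows(
  rows=[
    [2, [0.27, -0.03, 0.7], 0],
    [2, [0, 0, 0], 0],
    [2, [0, 0, 0], 0],
    [2, [0, 0, 0], 0],
  ],
)

```text
t: 8.28
tool_pos: [0.6242, -0.0282, 0.0944]
tool_rot: [0.373, 3.119, 0.0]
contact_force: [0.2, 0.2, -1.0]
opening: 0.0292
grip_force: 31.8
```

```bash
cat >> h.py <<'E'
def capchk(f,hole,h,u0,u1,v0,v1):
    p,s=st();im=snap('wrist',f);P=cloud(im);q=P[v0:v1,u0:u1].reshape(-1,3);q=q[abs(q[:,2]-p[2]-h)<.0025]
    M=R.from_rotvec(ctrl.get_obs()['tool_rot']).as_matrix();t=(q-p)@M
    lo,hi=np.percentile(t,[.3,99.7],axis=0);a=(lo+hi)/2;a[2]=0;w=M@a+p
    P=P[im['range_z']>0];q=P[(abs(P[...,2]-.044)<.003)&(abs(P[...,0]-hole[0])<.036)&(abs(P[...,1]-hole[1])<.036)]
    print('cap tool',a[:2],'ext',(hi-lo)[:2],'world',w[:2]);r=cv2.minAreaRect(q[:,:2].astype(np.float32));print(len(q),r)
    d=np.array([*r[0],0])-w;print('shift tool cm',(M.T@d)[:2]*100)
E
python3 - <<'E'
from h import *
capchk('w5',(.6243,-.0291),.0475,262,372,325,445)
E
```

```text
t 8.28 pos [ 0.6242 -0.0282  0.0944] psi 166.4 F [ 0.2  0.2 -1. ] open 0.0292 grip 31.8
cap tool [ 0.00081509 -0.00085212] ext [0.02896143 0.03232698] world [ 0.62321242 -0.02885944]
4171 ((0.6210163235664368, -0.02863720804452896), (0.052184414118528366, 0.04604197293519974), 81.19410705566406)
shift tool cm [ 0.22055451 -0.03031005]
```

>>> send_rows(
  rows=[
    [2, [-0.07, 0, 0.4], 0],
    [2, [0, 0, 0.5], 0],
    [2, [0, 0, 0.5], 0],
    [2, [0, 0, 0.5], 0],
    [2, [0, 0, 0], 0],
  ],
)

```text
t: 8.95
tool_pos: [0.6243, -0.0283, 0.0744]
tool_rot: [-0.372, -3.118, -0.0]
contact_force: [0.1, -0.7, -0.5]
opening: 0.0295
grip_force: 31.8
```

>>> send_rows(
  rows=[
    [2, [0, 0, 0.5], 0],
    [2, [0, 0, 0.5], 0],
    [2, [0, 0, 0.2], 0],
    [2, [0, 0, 0.1], 0],
    [2, [0, 0, 0], 0],
  ],
)

```text
t: 9.57
tool_pos: [0.6248, -0.0284, 0.0623]
tool_rot: [0.373, 3.119, 0.0]
contact_force: [1.2, -0.1, -1.4]
opening: 0.029
grip_force: 31.8
```

>>> send_rows(
  rows=[
    [2, [0, 0, 0.1], 0],
    [2, [0, 0, 0.1], 0],
    [2, [0, 0, 0], 0],
  ],
)

```text
t: 9.95
tool_pos: [0.6247, -0.0284, 0.0602]
tool_rot: [-0.373, -3.119, 0.0]
contact_force: [0.1, -0.0, -0.8]
opening: 0.029
grip_force: 31.8
```

>>> send_rows(
  rows=[
    [2, [0, 0, 0.1], 0],
    [2, [0, 0, 0.1], 0],
    [2, [0, 0, 0], 0],
  ],
)

```text
t: 10.32
tool_pos: [0.6252, -0.0284, 0.0599]
tool_rot: [0.372, 3.119, -0.0]
contact_force: [-3.5, 0.7, 6.7]
opening: 0.0294
grip_force: 32.6
```

Upward force: the vial is on the bottom. Release.

>>> send_rows(
  rows=[
    [4, [0, 0, 0], 0],
    [6, [0, 0, 0], 0],
    [7, [0, 0, 0], 0],
    [7, [0, 0, 0], 0],
  ],
)

```text
t: 10.82
tool_pos: [0.6247, -0.0284, 0.0581]
tool_rot: [-0.373, -3.119, -0.0]
contact_force: [0.4, 0.4, 0.7]
opening: 0.0697
grip_force: 0.0
```

>>> send_rows(
  rows=[
    [7, [0, 0, -1.5], 0],
    [7, [0, 0, -3], 0],
    [7, [0, 0, -4], 0],
    [7, [0, 0, -4], 0],
    [7, [0, 0, -2], 0],
    [7, [0, 0, 0], 0],
  ],
)

```text
t: 11.58
tool_pos: [0.6258, -0.0286, 0.2057]
tool_rot: [0.372, 3.115, -0.0]
contact_force: [0.4, 0.8, -0.6]
opening: 0.0705
grip_force: 0.0
```

```bash
python3 - <<'E'
from h import *
p,s=st();im=snap('wrist','w6');print(top(im,(.6243,-.0291),.108,.03))
P=cloud(im);r=cv2.minAreaRect;P=P[im['range_z']>0]
for c in((.6243,-.0291),(.6395,.07)):
    q=P[(abs(P[...,2]-.044)<.003)&(abs(P[...,0]-c[0])<.036)&(abs(P[...,1]-c[1])<.036)];print(len(q),r(q[:,:2].astype(np.float32)))
im=snap('scene','s1');print('scene',top(im,(.6243,-.0291),.108,.03))
go(p,s,(.55,-.18,.2,4),(.581,-.317,.2,3))
E
```

```text
t 11.57 pos [ 0.6258 -0.0286  0.2057] psi 166.4 F [ 0.4  0.8 -0.6] open 0.0705 grip 0.0
(array([ 0.6246, -0.0289]), array([ 0.6246, -0.0289]), 0.015, np.float64(0.1077), 1566)
2145 ((0.624305248260498, -0.028994806110858917), (0.05214228108525276, 0.05232694745063782), 81.42276763916016)
3707 ((0.6395679116249084, 0.06960953772068024), (0.0525255911052227, 0.05241656303405762), 81.20692443847656)
scene (array([ 0.6256, -0.0301]), array([ 0.6259, -0.0292]), 0.0159, np.float64(0.1072), 163)
[0.55, -0.18, 0.2] 4 rows of [ 0.95 -4.13  0.14]
[0.581, -0.317, 0.2] 3 rows of [-2.08 -4.19 -0.  ]
```

>>> send_rows(
  rows=[
    [7, [-0.37, -4.16, 0], 0],
    [7, [-0.37, -4.16, 0], 0],
    [7, [-0.37, -4.16, 0], 0],
    [7, [-0.37, -4.16, 0], 0],
    [7, [-0.37, -4.16, 0], 0],
    [7, [-0.37, -4.16, 0], 0],
    [7, [-0.37, -4.16, 0], 0],
  ],
)

```text
t: 12.55
tool_pos: [0.5799, -0.3181, 0.2001]
tool_rot: [-0.372, -3.115, -0.004]
contact_force: [-0.0, 0.4, 0.1]
opening: 0.0699
grip_force: 0.0
```

>>> send_rows(
  rows=[
    [7, [0, 0, 0], 9.55],
    [7, [0, 0, 0], 9.55],
    [7, [0, 0, 0], 9.55],
    [7, [0, 0, 0], 9.55],
    [7, [0, 0, 0], 9.55],
    [7, [0, 0, 0], 9.55],
    [7, [0, 0, 0], 9.55],
    [7, [0, 0, 0], 9.55],
    [7, [0, 0, 0], 0],
    [7, [0, 0, 0], 0],
  ],
)

```text
t: 13.8
tool_pos: [0.5808, -0.3171, 0.2017]
tool_rot: [-2.218, -2.222, 0.001]
contact_force: [-0.4, 0.1, -0.2]
opening: 0.0703
grip_force: 0.0
```

```bash
python3 - <<'E'
from h import *
p,s=st();im=snap('wrist','w7')
for k,m in(('slim',(.5825,-.318)),('green',(.529,-.36)),('yel',(.5875,-.378))):r=top(im,m,.1,.02);print(k,r)
t=top(im,(.5825,-.318),.1,.02)[0];go(p,s,(*t,.046,5))
E
```

```text
t 13.80 pos [ 0.5808 -0.3171  0.2017] psi 90.1 F [-0.4  0.1 -0.2] open 0.0703 grip 0.0
slim (array([ 0.5826, -0.3182]), array([ 0.5826, -0.3182]), 0.009, np.float64(0.0997), 548)
green (array([ 0.5295, -0.3609]), array([ 0.5298, -0.3609]), 0.0092, np.float64(0.0996), 506)
yel (array([ 0.5872, -0.3777]), array([ 0.5868, -0.3777]), 0.0091, np.float64(0.0997), 479)
[np.float64(0.5826), np.float64(-0.3182), 0.046] 5 rows of [-0.02  0.04  3.11]
```

View pics/w7.png

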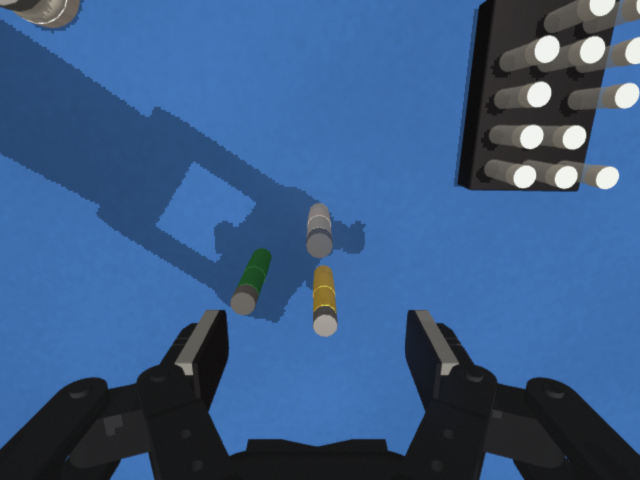

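The wrist view shows the white slim vial at (319,243) between the fingers. Green (243,300) and yellow (325,325) are clear of the finger paths.

>>> send_rows(
  rows=[
    [5.5, [-0.11, 0.18, 1.5], 0],
    [5.5, [0, 0, 3.5], 0],
    [5.5, [0, 0, 3.5], 0],
    [5.5, [0, 0, 3.5], 0],
    [5.5, [0, 0, 2.5], 0],
    [5.5, [0, 0, 1.1], 0],
    [5.5, [0, 0, 0], 0],
    [5.5, [0, 0, 0], 0],
  ],
)

```text
t: 14.85
tool_pos: [0.584, -0.3192, 0.0487]
tool_rot: [2.22, 2.22, 0.001]
contact_force: [0.5, 0.3, 1.0]
opening: 0.0554
grip_force: 0.0
```

>>> send_rows(
  rows=[
    [1, [0, 0, 0], 0],
    [1, [0, 0, 0], 0],
    [1, [0, 0, 0], 0],
    [1, [0, 0, 0], 0],
    [1, [0, 0, 0], 0],
    [1, [0, 0, 0], 0],
  ],
  newtons=25,
)

```text
t: 15.6
tool_pos: [0.5837, -0.3189, 0.0482]
tool_rot: [2.221, 2.22, 0.0]
contact_force: [-0.9, 0.4, 5.7]
opening: 0.017
grip_force: 26.4
```

>>> send_rows(
  rows=[
    [1, [0, 0, -1], 0],
    [1, [0, 0, -3], 0],
    [1, [0, 0, -4], 0],
    [1, [0, 0, -4], 0],
    [1, [0, 0, -2], 0],
    [1, [0, 0, 0], 0],
  ],
)

```text
t: 16.35
tool_pos: [0.5838, -0.319, 0.1888]
tool_rot: [2.22, 2.219, 0.001]
contact_force: [0.1, -0.5, -0.4]
opening: 0.0172
grip_force: 26.0
```

```bash
python3 - <<'E'
from h import *
p,s=st();go(p,s,(.6395,.0698,.185,9))
E
```

```text
t 16.35 pos [ 0.5838 -0.319   0.1888] psi 90.0 F [ 0.1 -0.5 -0.4] open 0.0172 grip 26.0
[0.6395, 0.0698, 0.185] 9 rows of [4.32 0.62 0.04]
```

>>> send_rows(
  rows=[
    [1, [4.32, 0.62, 0], 0],
    [1, [4.32, 0.62, 0], 0],
    [1, [4.32, 0.62, 0], 0],
    [1, [4.32, 0.62, 0], 0],
    [1, [4.32, 0.62, 0], 0],
    [1, [4.32, 0.62, 0], 0],
    [1, [4.32, 0.62, 0], 0],
    [1, [4.32, 0.62, 0], 0],
    [1, [4.32, 0.62, 0], 0],
    [1, [0, 0, 0], 0],
  ],
)

```text
t: 17.6
tool_pos: [0.6377, 0.0729, 0.1841]
tool_rot: [-2.215, -2.223, 0.005]
contact_force: [0.4, -0.5, -0.1]
opening: 0.0173
grip_force: 26.0
```

>>> send_rows(
  rows=[
    [1, [0, 0, 2], 0],
    [1, [0, 0, 2], 0],
    [1, [0, 0, 1.8], 0],
    [1, [0, 0, 1], 0],
    [1, [0, 0, 0], 0],
    [1, [0, 0, 0], 0],
  ],
)

```text
t: 18.35
tool_pos: [0.6398, 0.0701, 0.1202]
tool_rot: [2.221, 2.22, 0.002]
contact_force: [0.3, -0.1, -0.5]
opening: 0.0174
grip_force: 26.0
```

```bash
python3 - <<'E'
from h import *
capchk('w8',(.6395,.0698),.052,280,355,300,460)
p=np.array(ctrl.get_obs()['tool_pos']);im=load('w8');P=cloud(im)
m=(abs(P[...,2]-p[2]-.052)<.003)&(np.hypot(P[...,0]-p[0],P[...,1]-p[1])<.02)
v,u=np.nonzero(m);print('px',u.min(),u.max(),v.min(),v.max())
E
```

```text
t 18.35 pos [0.6398 0.0701 0.1202] psi 90.0 F [ 0.3 -0.1 -0.5] open 0.0174 grip 26.0
cap tool [-9.56448938e-06  3.15230948e-04] ext [0.02152384 0.02096739] world [0.64007847 0.07005653]
5282 ((0.6395373344421387, 0.06970541179180145), (0.052561044692993164, 0.05212951824069023), 81.3772201538086)
shift tool cm [-0.03484774 -0.07809986]
px 253 379 367 438
```

View pics/w8.png

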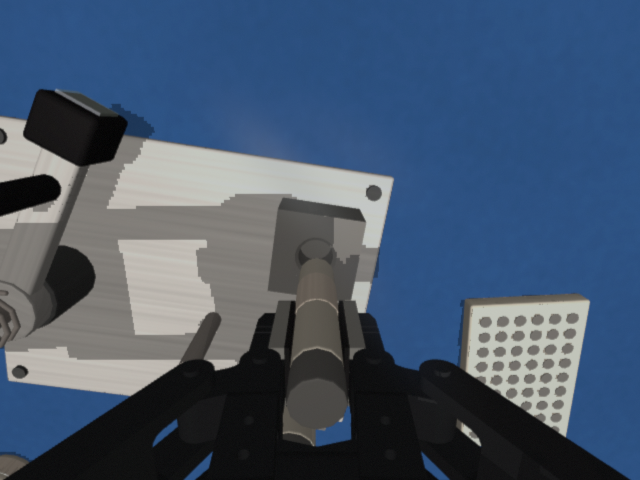

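The wrist view shows the slim vial, cap (317,398), about in line with its hole (316,250); the offset is under 1 mm. Lowering.

>>> send_rows(
  rows=[
    [1, [-0.02, -0.04, 1], 0],
    [1, [0, 0, 1], 0],
    [1, [0, 0, 0.5], 0],
    [1, [0, 0, 0.5], 0],
    [1, [0, 0, 0.5], 0],
    [1, [0, 0, 0.5], 0],
    [1, [0, 0, 0], 0],
  ],
)

```text
t: 19.27
tool_pos: [0.6384, 0.07, 0.0787]
tool_rot: [-2.221, -2.22, 0.001]
contact_force: [-0.6, 0.7, -0.1]
opening: 0.0174
grip_force: 26.0
```

>>> send_rows(
  rows=[
    [1, [0.03, 0.05, 0.4], 0],
    [1, [0, 0, 0.4], 0],
    [1, [0, 0, 0.2], 0],
    [1, [0, 0, 0.1], 0],
    [1, [0, 0, 0], 0],
  ],
)

```text
t: 19.9
tool_pos: [0.6392, 0.0703, 0.0682]
tool_rot: [-2.222, -2.221, 0.0]
contact_force: [0.2, 0.7, 0.1]
opening: 0.0172
grip_force: 26.0
```

>>> send_rows(
  rows=[
    [1, [0, 0, 0.1], 0],
    [1, [0, 0, 0.1], 0],
    [1, [0, 0, 0], 0],
  ],
)

```text
t: 20.27
tool_pos: [0.6393, 0.0703, 0.0663]
tool_rot: [2.222, 2.221, -0.0]
contact_force: [-0.3, 0.3, 0.4]
opening: 0.0175
grip_force: 26.0
```

>>> send_rows(
  rows=[
    [1, [0, 0, 0.1], 0],
    [1, [0, 0, 0.1], 0],
    [1, [0, 0, 0], 0],
  ],
)

```text
t: 20.65
tool_pos: [0.6396, 0.0703, 0.0662]
tool_rot: [2.222, 2.221, 0.0]
contact_force: [-3.6, 0.0, 7.8]
opening: 0.0174
grip_force: 27.1
```

>>> send_rows(
  rows=[
    [3, [0, 0, 0], 0],
    [5, [0, 0, 0], 0],
    [5, [0, 0, 0], 0],
    [5, [0, 0, 0], 0],
  ],
)

```text
t: 21.15
tool_pos: [0.6391, 0.0703, 0.064]
tool_rot: [-2.222, -2.221, 0.001]
contact_force: [-0.1, -0.7, 0.2]
opening: 0.0498
grip_force: 0.0
```

>>> send_rows(
  rows=[
    [5, [0, 0, -1.5], 0],
    [5, [0, 0, -3], 0],
    [5, [0, 0, -4], 0],
    [5, [0, 0, -4], 0],
    [5, [0, 0, -2], 0],
    [5, [0, 0, 0], 0],
  ],
)

```text
t: 21.9
tool_pos: [0.6403, 0.0703, 0.2117]
tool_rot: [2.22, 2.219, 0.005]
contact_force: [0.5, -0.2, -0.0]
opening: 0.0505
grip_force: 0.0
```

```bash
python3 - <<'E'
from h import *
p,s=st();im=snap('wrist','w9');print(top(im,(.6395,.07),.118,.02));print('wide',top(im,(.6245,-.029),.108,.03))
im=snap('scene','s2');print('scene slim',top(im,(.6395,.07),.118,.02),'wide',top(im,(.6245,-.029),.108,.02),'pin',top(im,(.505,.115),.136,.018))
go(p,s,(.5051,.115,.215,4))
E
```

```text
t 21.90 pos [0.6403 0.0703 0.2117] psi 90.0 F [ 0.5 -0.2 -0. ] open 0.0505 grip 0.0
(array([0.6398, 0.071 ]), array([0.6397, 0.0709]), 0.0091, np.float64(0.1177), 593)
wide (array([ 0.6247, -0.0287]), array([ 0.625 , -0.0287]), 0.0155, np.float64(0.1077), 1133)
scene slim (array([0.6411, 0.0707]), array([0.6402, 0.0711]), 0.0099, np.float64(0.1168), 57) wide (array([ 0.6257, -0.0307]), array([ 0.6254, -0.0298]), 0.0159, np.float64(0.1071), 161) pin (array([0.5047, 0.1146]), array([0.5052, 0.1146]), 0.0069, np.float64(0.1347), 25)
[0.5051, 0.115, 0.215] 4 rows of [ 1.12 -3.38 -0.08]
```

>>> send_rows(
  rows=[
    [5, [1.12, -3.38, 0], 0],
    [5, [1.12, -3.38, 0], 0],
    [5, [1.12, -3.38, 0], 0],
    [5, [1.12, -3.38, 0], 0],
    [5, [0, 0, 0], 10],
    [5, [0, 0, 0], 10],
    [5, [0, 0, 0], 10],
    [5, [0, 0, 0], 0],
    [5, [0, 0, 0], 0],
  ],
)

```text
t: 23.12
tool_pos: [0.5034, 0.1151, 0.2079]
tool_rot: [-2.718, -1.573, 0.003]
contact_force: [0.1, -0.1, -0.8]
opening: 0.0497
grip_force: 0.0
```

```bash
python3 - <<'E'
from h import *
p,s=st();im=snap('wrist','w10');t=top(im,(.505,.115),.136,.018);print(t,top(im,(.465,.046),.1,.02))
go(p,s,(*t[1],.096,4))
E
```

```text
t 23.12 pos [0.5034 0.1151 0.2079] psi 60.1 F [ 0.1 -0.1 -0.8] open 0.0497 grip 0.0
(array([0.5038, 0.1155]), array([0.5036, 0.1151]), 0.007, np.float64(0.1353), 406) (array([0.4642, 0.046 ]), array([0.4641, 0.046 ]), 0.0075, np.float64(0.0996), 274)
[np.float64(0.5036), np.float64(0.1151), 0.096] 4 rows of [0.  0.  2.8]
```

>>> send_rows(
  rows=[
    [5, [0, 0, 3], 0],
    [5, [0, 0, 4], 0],
    [5, [0, 0, 3], 0],
    [5, [0, 0, 1.2], 0],
    [5, [0, 0, 0], 0],
    [0.5, [0, 0, 0], 0],
    [0.5, [0, 0, 0], 0],
    [0.5, [0, 0, 0], 0],
    [0.5, [0, 0, 0], 0],
    [0.5, [0, 0, 0], 0],
  ],
  newtons=50,
)

```text
t: 24.42
tool_pos: [0.5049, 0.1155, 0.099]
tool_rot: [2.721, 1.57, 0.003]
contact_force: [-2.4, 1.5, 6.1]
opening: 0.0131
grip_force: 48.6
```

Pin gripped. Swing: 6° per row along the arc (−0.04, 0.84 cm).

>>> send_rows(
  rows=[
    [0.5, [-0.04, 0.84, 0], 6],
    [0.5, [-0.04, 0.84, 0], 6],
    [0.5, [-0.04, 0.84, 0], 6],
    [0.5, [-0.04, 0.84, 0], 6],
    [0.5, [-0.04, 0.84, 0], 6],
    [0.5, [0, 0, 0], 0],
  ],
)

```text
t: 25.18
tool_pos: [0.5335, 0.0857, 0.099]
tool_rot: [-3.035, -0.811, 0.002]
contact_force: [-7.3, 1.2, 8.9]
opening: 0.0129
grip_force: 49.2
```

```bash
python3 - <<'E'
from h import *
p,s=st();c=np.array([.4642,.046]);d=p[:2]-c;print(np.hypot(*d),np.degrees(np.arctan2(d[1],d[0])))
E
```

```text
t 25.18 pos [0.5335 0.0857 0.099 ] psi 29.9 F [-7.3  1.2  8.9] open 0.0129 grip 49.2
0.07990745799381564 29.819162937761252
```

>>> send_rows(
  rows=[
    [0.5, [-0.04, 0.84, 0], 6],
    [0.5, [-0.04, 0.84, 0], 6],
    [0.5, [-0.04, 0.84, 0], 6],
    [0.5, [-0.04, 0.84, 0], 6],
    [0.5, [-0.04, 0.84, 0], 6],
    [0.5, [-0.04, 0.84, 0], 6],
    [0.5, [0, 0, 0], 0],
  ],
)

```text
t: 26.05
tool_pos: [0.5431, 0.0385, 0.099]
tool_rot: [-3.135, 0.165, 0.005]
contact_force: [-10.2, 5.9, 11.4]
opening: 0.0127
grip_force: 49.4
```

>>> send_rows(
  rows=[
    [0.5, [-0.01, 0.3, 0], 2.2],
    [0.5, [0, 0.1, 0], 0.5],
    [0.5, [0, 0, 0], 0],
  ],
)

```text
t: 26.42
tool_pos: [0.5426, 0.035, 0.099]
tool_rot: [-3.13, 0.237, 0.005]
contact_force: [-9.8, 7.4, 10.9]
opening: 0.0125
grip_force: 49.4
```

```bash
python3 - <<'E'
from h import *
p,s=st();c=np.array([.4642,.046]);d=p[:2]-c;print(np.hypot(*d),np.degrees(np.arctan2(d[1],d[0])))
o=ctrl.get_obs();M=R.from_rotvec(o['tool_rot']).as_matrix();print('F tool',M.T@np.array(o['contact_force']))
E
```

```text
t 26.43 pos [0.5426 0.035  0.099 ] psi -8.7 F [-9.8  7.4 10.9] open 0.0125 grip 49.4
0.07917888701519443 -7.961335029130307
F tool [-10.84634666  -5.82817978 -10.85564529]
```

>>> send_rows(
  rows=[
    [0.5, [-0.03, 0.1, 0], 0.4],
    [0.5, [0, 0.1, 0], 0],
    [0.5, [0, 0, 0], 0],
  ],
)

```text
t: 26.8
tool_pos: [0.5426, 0.0347, 0.099]
tool_rot: [-3.126, 0.247, 0.003]
contact_force: [-7.3, 11.9, 9.4]
opening: 0.0127
grip_force: 49.5
```

```bash
cat >> h.py <<'E'
def arc():
    p,s=st();c=np.array([.4642,.046]);d=p[:2]-c;o=ctrl.get_obs();M=R.from_rotvec(o['tool_rot']).as_matrix()
    print(np.hypot(*d),np.degrees(np.arctan2(d[1],d[0])),'F tool',(M.T@np.array(o['contact_force'])).round(1))
E
python3 -c "
from h import *
arc()"
```

```text
t 26.80 pos [0.5426 0.0347 0.099 ] psi -9.0 F [-7.3 11.9  9.4] open 0.0127 grip 49.5
0.07917157463595598 -8.211324483672312 F tool [ -9.1 -10.7  -9.3]
```

>>> send_rows(
  rows=[
    [0.5, [-0.02, 0.1, 0], 0],
    [0.5, [0, 0.1, 0], 0],
    [0.5, [0, 0, 0], 0],
    [0.5, [0, 0, 0], 0],
  ],
)

```text
t: 27.3
tool_pos: [0.5425, 0.0345, 0.099]
tool_rot: [-3.122, 0.247, 0.001]
contact_force: [-4.1, 19.0, 8.3]
opening: 0.0126
grip_force: 49.9
```

```bash
python3 -c "
from h import *
arc()
im=snap('scene','s3');snap('side','d3')
print('slim',top(im,(.6395,.07),.118,.02),'wide',top(im,(.6245,-.029),.108,.02))
a=cv2.imread('pics/s3.png')[150:300,300:460];b=cv2.imread('pics/d3.png')[220:370,210:370]
cv2.imwrite('pics/c3.png',np.hstack([cv2.resize(x,(400,375),interpolation=3) for x in(a,b)]))
P=cloud(load('s3'))"
```

```text
t 27.30 pos [0.5425 0.0345 0.099 ] psi -9.0 F [-4.1 19.   8.3] open 0.0126 grip 49.9
0.07917514748279482 -8.371147501413242 F tool [ -7.  -18.2  -8.1]
slim (array([0.6408, 0.0703]), array([0.6408, 0.0696]), 0.0092, np.float64(0.1167), 58) wide (array([ 0.6255, -0.0299]), array([ 0.6253, -0.03  ]), 0.016, np.float64(0.1072), 163)
```

View pics/c3.png

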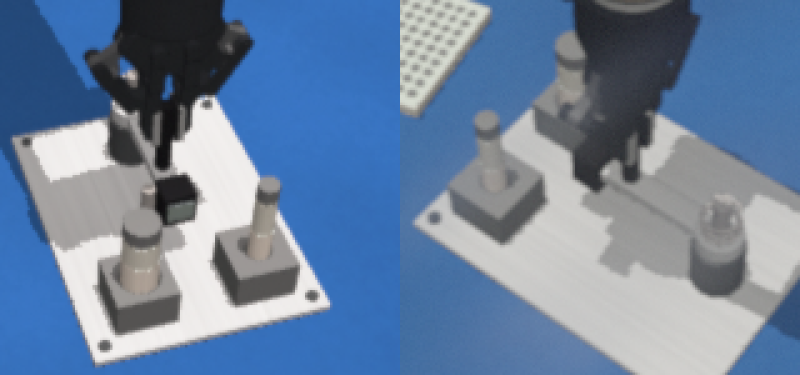

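The crop shows both vials upright in their own nests, at (140,250) and (262,220). The reader head is at (175,200), against the stop post and facing midway between the nests. The pin is held with 18 N against the stop, above the 8 N spring. Handing in.

```bash
python3 -c "
from station import ctrl
print(ctrl.finish_job())"
```

```text
the job is handed in; nothing more can be done
None
```

I handed the job in at about 27 s with both vials seated and released in their own nests and the reader arm held against its stop by the gripper; no verdict came back.

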